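Turn the round door tag over through the twisted drop guide

ROBOT

A 6-joint arm with a two-finger parallel gripper is mounted at the origin on the work surface. World frame = base frame: x ahead of the robot, y to its left, z up, the work surface at z = 0. Lengths are in mm, angles in rad, forces in N, time in s.
With the tool pointing down it reaches from about 400 to 925 mm from the base axis. Payload 12.5 kg.
Tool frame: the origin (TCP) lies at the very end of the fingers, on their centre line; the grasp point (between the pads) lies 19 mm behind it; z points along the fingers, x is the direction in which the jaws open and shut, and the axes are right-handed (so a half turn about z gives the same grasp; the last joint's range is limited). The gripper opens to 95 mm and grips with 3 to 60 N. Pads are 20 mm wide; open, the fingers measure 119 mm over their backs; the gripper's body (75 mm by 180 mm) begins 59 mm behind the grasp point.
Start: joints at [-1.3, 0.491, 1.559, -0, 1.092, -0.106], TCP at [229.99, -581.164, 214.661] pointing down, gripper open.
Joint ranges: [-3.1, 3.1], [-0.84, 2.19], [0.05, 2.79], [-1.13, 4.28], [0.06, 2.93], [-2.69, 2.69]. Speed limits (rad/s): [2.22, 2.22, 2.79, 3.14, 3.14, 3.14].

INTERFACE

Orientations are given as [roll, pitch, yaw] about the fixed x, y, z axes, in that order (R = Rz(yaw) Ry(pitch) Rx(roll)).
In Python, from cell import env gives the robot as it stands.
- The arm moves only by the tool arm_command, never from a script. Its argument "motion" is one flat list of numbers, 7 for each row, row after row: the opening, from -1 (shut) to 1 (fully open), then the shift along the tool's x, y, z in mm, then the turn, a rotation vector about the tool's x, y, z in degrees. In form: [fingers, dx, dy, dz, rx, ry, rz, fingers, dx, dy, dz, rx, ry, rz, ...]. A call has 1 to 20 rows; each row is the pose to reach, as a shift and turn from the pose commanded when the call began, along the tool's axes at that moment; what a row does not reach only later rows make up. A row lasts 1/10 s, in which the tool goes at most 50 mm and 8.59 degrees, less where a joint would pass 70% of its speed; a pose out of reach is approached as far as the arm can. A call with a gripper value outside its range is refused whole. The fingers move at their own pace and stop on an object; the grip force is fixed at half the most. Time passes only in rows, so rows that repeat a pose let the fingers close. It gives the time, the measured TCP pose, the force and the opening at its end, in the units of the state.
- env.state(): the state, without advancing time (a new reading comes with each control period).
- env.read_camera(name): name is "scene" or "side" or "wrist"; returns (picture, depth): 420x560x3 uint8, red, green, blue; 420x560 float32, mm along the optical axis (not along the pixel's ray), 0 where there is no reading.
- env.calibration(name): a dict with "fx", "fy", "cx", "cy" (pixels), "cam_to_world" (4x4, takes a point from camera to world coordinates). Camera axes: x right, y down, z forward; pixel columns grow to the right and rows downward; lengths in mm; the calibration is good to about 2 mm. A picture is of the moment at which its call begins: read the wrist's pose just before it. calibration takes no time and is no camera call; for the wrist camera it gives the pose at the moment of the call.
- env.job_done(): hands the job in, once; it reports no verdict.
Trained networks look in the newest picture that a camera, given by its name, has taken for a name from the list of things; names that differ only in an ending like _2 or _b are one class to them, and where a whole thing is asked for, a point or a joint stands for the part that bears it (a point fixed in the world has none). Each returns a list of dicts, best first, with "confidence" (0 to 1); they miss things now and then, are a little off and sometimes report something else, mostly with a low value. They report only what shows in the picture. A call takes as long as a camera call. They do not tell look-alikes from the thing itself.
- env.recognise(camera, label): "location" ([column, row] in pixels, amid what is visible of it).
- env.silhouettes(camera, label): "region" (420x560 bool, what is visible of it) and "location" ([column, row] in pixels, amid what is visible of it).
- env.spot_point(camera, label): "location" ([column, row] in pixels: a listed point, or the origin of a listed thing).
The state is a dict: "t": time; "joints": joint angles; "qvel": joint speeds; "tau": joint torques, N m; "eef_pos": TCP position; "tcp_rot": TCP orientation; "ft_force": force on the tool from outside, world axes, zero at the start; "moment": the same for the moment, N m; "opening": opening from 0.0 (shut) to 1.0 (fully open).
Only numpy, scipy, OpenCV 4.12 (cv2) and the standard library are available. Lean on these libraries where they do the work, as an engineer would, in place of code of your own. Each camera call takes 0.05 s, during which the arm holds its last target.

TASK

Someone is going out: take the round metal tag out of the wooden rack, keep its domed face on the column side of the twisted slatted guide, and drop it edge-down into the guide's funnel, so that the twist turns it half round and it ends standing at the foot of the guide with the domed face looking away from the column. Leave the square tag and the tall tag where they stand in the rack.

Things in the scene. Friction and masses are not known exactly. Their poses are not given: they have to be found in the camera images.
- round_tag: Bare-metal disc, 44 mm across, 8 mm thick, about 35 g, flat dome on one face. Origin: its centre. x: disc axis, dome on the -x face; y, z anywhere in its plane. Starts on edge, dome to the robot's side, centre 28 mm up, in one of three pockets 70 mm apart in a fixed wooden rack (220 x 50 mm, top at 20 mm), upper 30 mm free to pinch across the faces from above.
- guide: Fixed slippery slot in a twisted stack of wooden frames, a half turn going down. Origin: on the table under its wooden column (260 mm tall); z up, x from column to slot, slot axis at x 70 mm, y 0. Steel funnel on top, rim z 268, clear 44 (x) by 72 mm (y), neck z 240, 19 by 49: enter with disc axis along x. Let go in the funnel, the disc falls to the foot, centre z 34, dome turned to +x.
- square_tag: Bystander: square metal tag 40 x 40 mm, 8 mm thick, on edge in another pocket of the rack (places are swapped between starts). Origin at its centre, x across its faces, z up. Leave it.
- tall_tag: Bystander: tall narrow metal tag, 30 mm wide, 68 mm tall, 8 mm thick, in the remaining pocket of the rack. Origin 20 mm above its lower edge, x across its faces, z up. Leave it.
Not all that is in view belongs to the job. Leave any yellow look-alike of the round_tag alone.

How it is judged (in metres and radians):
On the way:
1. the round tag is inside the twisted part of the guide (x of round_tag in the frame of guide between 0.05 and 0.09 m and y of round_tag in the frame of guide between -0.02 and 0.02 m and z of round_tag in the frame of guide between 0.08 and 0.22 m), for 0.03 s.
At the end, for the whole second after the job is handed in: The round tag rests at the foot of the guide, its centre within 15 mm of the slot's axis in the guide's x and y and below 45 mm, its domed face looking away from the column (within about 40 degrees), at rest; the square and the tall tag are within 20 mm of where they started (x of round_tag in the frame of guide between 0.055 and 0.085 m and y of round_tag in the frame of guide between -0.015 and 0.015 m and z of round_tag in the frame of guide below 0.045 m and x of guide in the frame of round_tag above 0.05 m and linear speed of round_tag below 0.03 m/s and distance of each of square_tag, tall_tag from where it was at the start of the episode below 0.02 m); the robot touches nothing.
It fails at once if the square or the tall tag is moved more than 20 mm (distance of any of square_tag, tall_tag from where it was at the start of the episode above 0.02 m).
It also fails if it takes over 38 s, if anything falls off the work surface, if the arm or the gripper's body presses on something with over 40 N, if the wrist force passes 120 N, or if a joint passes its speed limit or range.

## Working session

There is one attempt and no reset: what is moved stays moved. The work goes in short steps, Python scripts to look and compute and a tool call to move; the robot and the scene stay as the last step left them, time stands still between calls to the robot, and variables do not carry over. Pictures are saved under pics/ and viewed, and the job is handed in when it is done.

Besides the shell and the picture viewer there is one more tool, called after "Request:" as name(argument=value, ...), one argument or row to a line, values as JSON. arm_command: Moves the arm, as the interface text tells. Its arguments: {"type":"object","properties":{"motion":{"type":"array","items":{"type":"number"}}},"required":["motion"]}

```bash
mkdir -p pics; ls; cat > h.py <<'E'
import numpy as np, cv2
from cell import env
def save(n,img): cv2.imwrite('pics/'+n,cv2.cvtColor(img,cv2.COLOR_RGB2BGR))
def world(cam,u,v,d,c=None):
    c=c or env.calibration(cam)
    u=np.asarray(u,float);v=np.asarray(v,float);d=np.asarray(d,float)
    p=np.stack([(u-c['cx'])/c['fx']*d,(v-c['cy'])/c['fy']*d,d,np.ones_like(d)],-1)
    return (p@np.array(c['cam_to_world']).T)[...,:3]
E
python3 - <<'E'
from h import *
for n in ['scene','side']:
    im,d=env.read_camera(n); save(n+'0.png',im); np.save(n+'0.npy',d); np.save(n+'0im.npy',im)
    for l in ['round_tag','guide','square_tag','tall_tag']:
        for r in env.silhouettes(n,l)[:3]:
            m=r['region']&(d>0); v,u=np.nonzero(m); w=world(n,u,v,d[m])
            print(n,l,round(r['confidence'],2),np.round(r['location']),m.sum(),np.round(np.median(w,0)),np.round(w.min(0)),np.round(w.max(0)))
print(env.state())
E
```

```text
pics
scene round_tag 0.79 [253. 224.] 246 [ 545. -113.   36.] [ 500. -132.   -1.] [549. -92.  51.]
scene round_tag 0.5 [288. 258.] 210 [634. -88.  29.] [ 617. -105.   -1.] [644. -64.  46.]
scene guide 0.56 [375. 113.] 6719 [483. 205. 140.] [ 63. 162.  -3.] [533. 675. 270.]
scene square_tag 0.81 [187. 244.] 257 [ 533. -250.   38.] [ 525. -269.   18.] [ 536. -230.   48.]
scene tall_tag 0.86 [219. 232.] 393 [ 539. -181.   49.] [ 468. -195.   -3.] [ 542. -148.   76.]
side round_tag 0.81 [338. 232.] 279 [628. -89.  26.] [ 616. -105.    1.] [642. -68.  44.]
side round_tag 0.63 [296. 241.] 65 [ 540. -120.   45.] [ 537. -131.   31.] [ 545. -104.   50.]
side guide 0.95 [239. 109.] 5971 [468. 203. 128.] [ 370.  161. -298.] [ 594. 1434.  269.]
side square_tag 0.62 [304. 304.] 227 [ 528. -254.   41.] [ 524. -270.   11.] [ 541. -215.   48.]
side tall_tag 0.57 [300. 270.] 237 [ 534. -192.   52.] [ 530. -196.    9.] [ 548. -158.   75.]
{'t': 0.5, 'joints': array([-1.29961942e+00,  4.90946294e-01,  1.55893055e+00, -1.96759035e-05,
        1.09169530e+00, -1.05613229e-01]), 'qvel': array([-0.00011402,  0.00063524,  0.00021257,  0.00032375, -0.0005511 ,
        0.00111   ]), 'tau': array([-5.15932061e-04, -6.12051272e+01, -2.58285910e+01,  6.93421368e-02,
        4.48276196e-02, -2.44386877e-05]), 'eef_pos': array([ 229.97108393, -581.15669994,  214.62163312]), 'tcp_rot': array([ 3.14157313e+00, -1.85496352e-05, -1.19399712e+00]), 'ft_force': array([ 0.36621064, -0.04799049, -0.01686748]), 'moment': array([ 0.0121519 , -0.04891365,  0.00225257]), 'opening': 1.0030310550661423}
```

```bash
python3 - <<'E'
from h import *
a=np.load('scene0im.npy');b=np.load('side0im.npy')
def z(i,u,v,w,h,f): return cv2.resize(i[v:v+h,u:u+w],None,fx=f,fy=f,interpolation=cv2.INTER_CUBIC)
save('z1.png',z(a,150,180,190,120,4)); save('z2.png',z(b,230,200,190,140,4)); 
save('z3.png',np.hstack([z(a,300,20,150,200,2.6),z(b,160,20,150,200,2.6)]))
E
```

```text
(no output)
```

View pics/scene0.png

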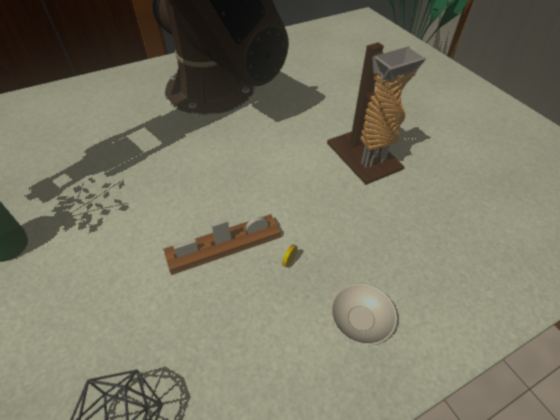

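```bash
true
```

```text
(no output)
```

View pics/z1.png

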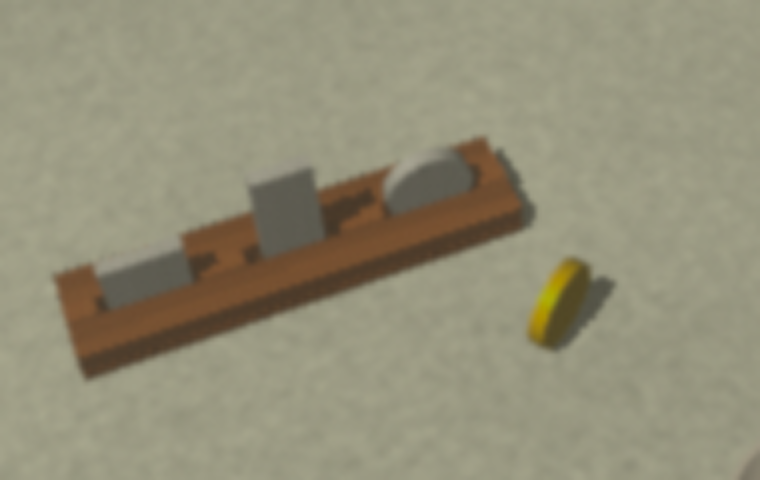

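View pics/z2.png

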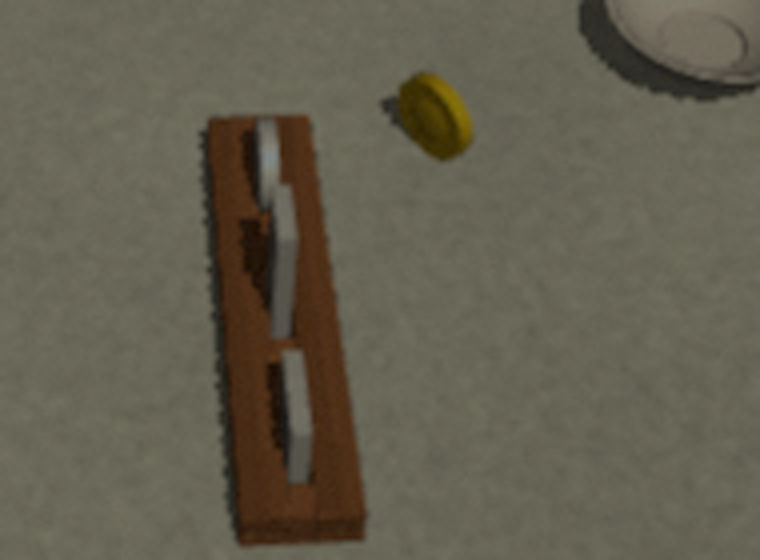

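View pics/z3.png

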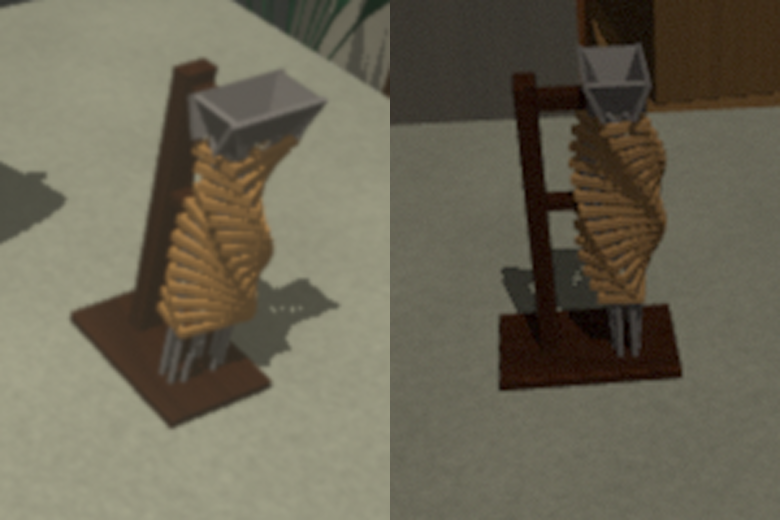

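Candidates for the round tag in the scene image: a grey disc in the rack at (253,224) and a yellow disc on the table at (288,258). The grey one is bare metal and in a pocket, so it fits the description. The yellow one is the look-alike. The crop z1 confirms this. Next I measure the geometry.

```bash
python3 - <<'E'
from h import *
for n in ['scene','side']:
    d=np.load(n+'0.npy'); im=np.load(n+'0im.npy')
    v,u=np.nonzero(d>0); w=world(n,u,v,d[d>0]); c=im[v,u].astype(int)
    c_=env.calibration(n); print(n,'cam',np.round(np.array(c_['cam_to_world'])[:3,3]), c_['fx'])
    def box(z0,z1,x=(380,620),y=(120,300)): return (w[:,2]>z0)&(w[:,2]<z1)&(w[:,0]>x[0])&(w[:,0]<x[1])&(w[:,1]>y[0])&(w[:,1]<y[1])
    top=box(264,275); print('rim',top.sum(),np.round(cv2.minAreaRect(w[top][:,:2].astype(np.float32)),1) if 0 else cv2.minAreaRect(w[top][:,:2].astype(np.float32)))
    col=box(250,275)&(c[:,0]-c[:,2]>15); print('coltop',col.sum(),np.round(np.median(w[col],0)) if col.any() else 0)
    b=box(8,20); 
    base=box(3,30); print('base',base.sum(),cv2.minAreaRect(w[base][:,:2].astype(np.float32)), np.percentile(w[base][:,2],[10,50,90]))
    np.savez(n+'top.npz',w=w[box(235,275)],c=c[box(235,275)])
    # rack top
    rk=(w[:,2]>14)&(w[:,2]<24)&(w[:,0]>480)&(w[:,0]<590)&(w[:,1]>-310)&(w[:,1]<-60)&(c[:,0]-c[:,2]>25)
    print('rack',rk.sum(),cv2.minAreaRect(w[rk][:,:2].astype(np.float32)))
    for l,yr in (('sq',(-275,-225)),('tall',(-205,-160)),('round',(-140,-85))):
        m=(w[:,2]>26)&(w[:,2]<80)&(w[:,0]>500)&(w[:,0]<575)&(w[:,1]>yr[0])&(w[:,1]<yr[1])
        p=w[m]; print(l,m.sum(),np.round(p.min(0)),np.round(p.max(0)),np.round(p.mean(0)), cv2.minAreaRect(p[:,:2].astype(np.float32)))
    # plot topview
    t=np.zeros((400,500,3),np.uint8)
    m=box(225,275)
    for p,cc in zip(w[m],c[m]):
        q=(int((p[1]-120)*2.7),int((p[0]-400)*2.7))
        cv2.circle(t,q,2,tuple(int(k) for k in np.clip(cc*1.3,0,255)),-1)
    save(n+'_top.png',t)
a=cv2.imread('pics/scene_top.png');b=cv2.imread('pics/side_top.png');cv2.imwrite('pics/top0.png',cv2.resize(np.hstack([a,b]),(800,320)))
E
```

```text
scene cam [ 970. -284.  618.] 382.32914224322866
rim 309 ((484.9325866699219, 218.83273315429688), (84.77082824707031, 52.93699645996094), 89.53202056884766)
coltop 157 [422. 215. 258.]
base 1690 ((472.07159423828125, 223.9442138671875), (123.3438491821289, 183.86253356933594), 89.92070770263672) [ 8.90492164 11.25516433 14.15346346]
rack 1809 ((536.0386962890625, -179.90640258789062), (220.08274841308594, 52.44804000854492), 85.11697387695312)
sq 221 [ 525. -270.   26.] [ 536. -230.   48.] [ 532. -250.   39.] ((529.896484375, -249.77545166015625), (39.68965148925781, 10.731870651245117), 86.52092742919922)
tall 323 [ 530. -195.   26.] [ 542. -165.   76.] [ 538. -181.   54.] ((536.1571044921875, -179.86512756347656), (30.19228172302246, 10.190947532653809), 84.6964340209961)
round 200 [ 535. -132.   26.] [548. -89.  51.] [ 544. -112.   39.] ((541.6383056640625, -110.51828002929688), (43.03139877319336, 10.970094680786133), 83.50344848632812)
side cam [ 430. -626.  594.] 414.9718388365783
rim 182 ((485.4665222167969, 217.61537170410156), (51.5965690612793, 87.88348388671875), 0.0346505232155323)
coltop 93 [416. 209. 257.]
base 1604 ((456.77276611328125, 217.70599365234375), (153.58853149414062, 112.80887603759766), 0.11925631016492844) [ 8.50784904 10.53075014 12.29983423]
rack 2258 ((536.0402221679688, -179.39944458007812), (222.3907928466797, 50.25654983520508), 84.80611419677734)
sq 176 [ 524. -270.   26.] [ 535. -229.   48.] [ 529. -253.   41.] ((528.8643798828125, -249.62672424316406), (41.307861328125, 9.873784065246582), 85.22228240966797)
tall 193 [ 530. -196.   26.] [ 541. -164.   75.] [ 535. -186.   58.] ((535.38330078125, -179.804443359375), (31.277925491333008, 9.494157791137695), 85.56656646728516)
round 107 [ 536. -133.   27.] [547. -95.  50.] [ 540. -118.   42.] ((541.0451049804688, -114.17449951171875), (37.00331497192383, 8.866349220275879), 81.20388793945312)
```

View pics/top0.png

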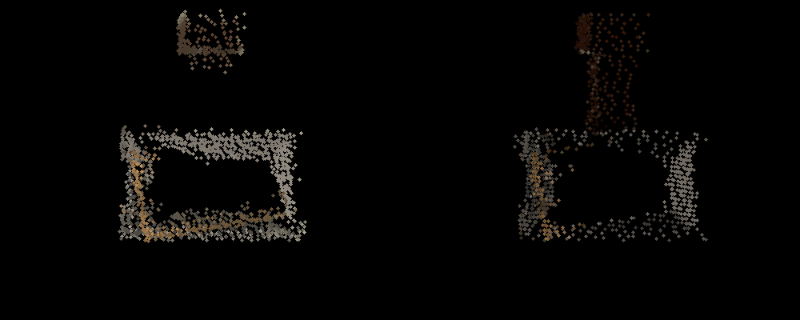

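```bash
cat >> h.py <<'E'
from scipy.spatial.transform import Rotation as R
def delta(pos,yaw):
    s=env.state(); A=R.from_euler('xyz',s['tcp_rot']); B=R.from_euler('xyz',[np.pi,0,yaw])
    print('t',round(s['t'],2),'pos',np.round(s['eef_pos'],1),'rot',np.round(s['tcp_rot'],3),'op',round(s['opening'],3),'f',np.round(s['ft_force'],1))
    print('d',np.round(A.inv().apply(np.array(pos)-s['eef_pos']),1),'rv',np.round((A.inv()*B).as_rotvec(degrees=True),1))
E
python3 -c "
from h import *
delta([542,-110.2,170],-0.0855)"
```

```text
t 0.5 pos [ 230.  -581.2  214.6] rot [ 3.142 -0.    -1.194] op 1.003 f [ 0.4 -0.  -0. ]
d [-323.1 -463.4   44.6] rv [  0.   -0.  -63.5]
```

Request:
arm_command(
  motion=[1,-323.1,-463.4,44.6,0,0,-63.5,1,-323.1,-463.4,44.6,0,0,-63.5,1,-323.1,-463.4,44.6,0,0,-63.5,1,-323.1,-463.4,44.6,0,0,-63.5,1,-323.1,-463.4,44.6,0,0,-63.5,1,-323.1,-463.4,44.6,0,0,-63.5,1,-323.1,-463.4,44.6,0,0,-63.5,1,-323.1,-463.4,44.6,0,0,-63.5,1,-323.1,-463.4,44.6,0,0,-63.5,1,-323.1,-463.4,44.6,0,0,-63.5,1,-323.1,-463.4,44.6,0,0,-63.5,1,-323.1,-463.4,44.6,0,0,-63.5,1,-323.1,-463.4,44.6,0,0,-63.5,1,-323.1,-463.4,44.6,0,0,-63.5,1,-323.1,-463.4,44.6,0,0,-63.5,1,-323.1,-463.4,44.6,0,0,-63.5],
)

```text
t: 2.1
eef_pos: [541.5, -111.5, 170.3]
tcp_rot: [3.141, -0.0, -0.088]
ft_force: [-0.3, 0.0, -1.0]
opening: 1.001
```

```bash
python3 - <<'E'
from h import *
delta([542,-110.2,25],-0.0855)
c=env.calibration('wrist')
im,d=env.read_camera('wrist'); save('w1.png',im)
v,u=np.nonzero(d>0); w=world('wrist',u,v,d[d>0],c)
m=(w[:,2]>28)&(w[:,2]<54)&(abs(w[:,0]-542)<25)&(abs(w[:,1]+110)<30)
p=w[m]; print(m.sum(),np.round(p.min(0),1),np.round(p.max(0),1),cv2.minAreaRect(p[:,:2].astype(np.float32)))
t=p[p[:,2]>46]; print('top',len(t),np.round(t.mean(0),1),np.round(t.max(0),1))
for i in range(0,1):
    A=np.polyfit(t[:,1],t[:,0],1); print(A)
E
```

```text
t 2.1 pos [ 541.5 -111.5  170.3] rot [ 3.141 -0.    -0.088] op 1.001 f [-0.3  0.  -1. ]
d [  0.3  -1.4 145.3] rv [ 0.  -0.  -0.1]
499 [ 535.6 -129.3   28.7] [547.2 -87.7  49.9] ((540.6204833984375, -108.2538070678711), (41.82646179199219, 9.772409439086914), 85.1100082397461)
top 247 [ 541.5 -109.2   47.9] [546.2 -97.4  49.9]
[6.50057234e-02 5.48552239e+02]
```

View pics/w1.png

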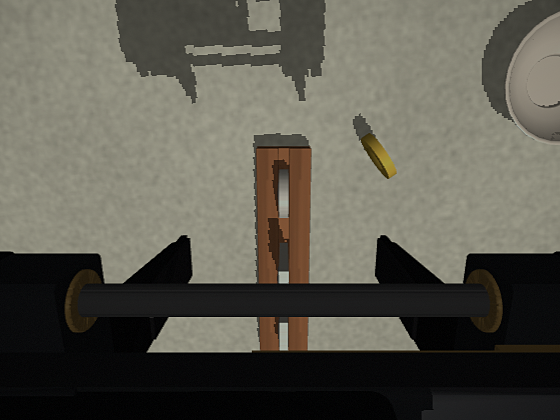

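The wrist view shows the metal disc at (283,190) in line with the jaws, and the yellow look-alike well to the side at (378,155). I descend and pinch.

Request:
arm_command(
  motion=[1,-0.4,-0.7,40,0,0,0,1,-0.4,-0.7,80,0,0,0,1,-0.4,-0.7,115,0,0,0,1,-0.4,-0.7,135,0,0,0,1,-0.4,-0.7,144,0,0,0,1,-0.4,-0.7,144,0,0,0,1,-0.4,-0.7,144,0,0,0,-1,-0.4,-0.7,144,0,0,0,-1,-0.4,-0.7,144,0,0,0,-1,-0.4,-0.7,144,0,0,0,-1,-0.4,-0.7,144,0,0,0,-1,-0.4,-0.7,144,0,0,0,-1,-0.4,-0.7,144,0,0,0,-1,-0.4,-0.7,144,0,0,0,-1,-0.4,-0.7,144,0,0,0,-1,-0.4,-0.7,144,0,0,0,-1,-0.4,-0.7,144,0,0,0],
)

```text
t: 3.85
eef_pos: [541.7, -109.5, 26.0]
tcp_rot: [3.142, 0.0, -0.086]
ft_force: [0.4, 0.4, -0.1]
opening: 0.214
```

Request:
arm_command(
  motion=[-1,0,0,0,0,0,0,-1,0,0,0,0,0,0,-1,0,0,0,0,0,0,-1,0,0,0,0,0,0,-1,0,0,0,0,0,0],
)

```text
t: 4.35
eef_pos: [541.7, -109.5, 26.0]
tcp_rot: [3.141, -0.0, -0.086]
ft_force: [-0.9, -0.4, -0.6]
opening: 0.085
```

Request:
arm_command(
  motion=[-1,0,0,0,0,0,0,-1,0,0,-8,0,0,0,-1,0,0,-20,0,0,0,-1,0,0,-40,0,0,0,-1,0,0,-70,0,0,0,-1,0,0,-110,0,0,0,-1,0,0,-150,0,0,0,-1,0,0,-190,0,0,0,-1,0,0,-230,0,0,0,-1,0,0,-265,0,0,0,-1,0,0,-285,0,0,0,-1,0,0,-294,0,0,0,-1,0,0,-294,0,0,0,-1,0,0,-294,0,0,0],
)

```text
t: 5.75
eef_pos: [541.2, -109.3, 319.2]
tcp_rot: [-3.141, 0.001, -0.086]
ft_force: [-0.0, -0.0, 0.6]
opening: 0.082
```

```bash
python3 - <<'E'
from h import *
delta([485.2,218.2,320],0)
im,d=env.read_camera('side');save('s2.png',im); v,u=np.nonzero(d>0); w=world('side',u,v,d[d>0])
m=(w[:,2]>280)&(w[:,2]<316)&(abs(w[:,0]-542)<25)&(abs(w[:,1]+110)<35)
p=w[m]; print(m.sum(),p.min(0),p.max(0),cv2.minAreaRect(p[:,:2].astype(np.float32)))
E
```

```text
t 5.75 pos [ 541.2 -109.3  319.2] rot [-3.141e+00  1.000e-03 -8.600e-02] op 0.082 f [-0.  -0.   0.6]
d [ -83.8 -321.5   -0.6] rv [-0.   0.1 -4.9]
56 [ 535.65011594 -131.3829847   300.35612308] [543.85156005 -98.80745971 315.23002444] ((540.1893920898438, -115.12589263916016), (32.47202682495117, 8.016633987426758), 87.643798828125)
```

View pics/s2.png

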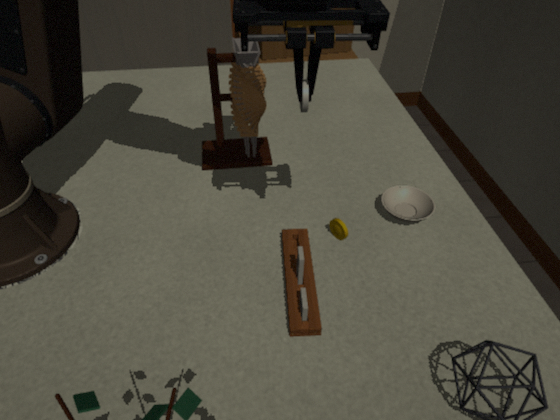

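The side view shows the tag between the fingertips at (304,97), with its bottom at z≈300. The square and tall tags are still in the rack at (304,303) and (300,265). I carry it over the funnel.

Request:
arm_command(
  motion=[-1,-8,-30,0,0,0,-0.5,-1,-18,-70,0,0,0,-1,-1,-29,-110,0,0,0,-1.5,-1,-39,-150,0,0,0,-2,-1,-50,-190,0,0,0,-3,-1,-60,-230,0,0,0,-3.5,-1,-70,-270,0,0,0,-4,-1,-78,-300,0,0,0,-4.5,-1,-82,-316,0,0,0,-4.9,-1,-83.8,-321.5,0,0,0,-4.9,-1,-83.8,-321.5,0,0,0,-4.9,-1,-83.8,-321.5,0,0,0,-4.9,-1,-83.8,-321.5,0,0,0,-4.9],
)

```text
t: 7.1
eef_pos: [485.9, 217.1, 319.8]
tcp_rot: [3.141, 0.0, -0.001]
ft_force: [-0.8, 0.4, 0.1]
opening: 0.084
```

```bash
python3 - <<'E'
from h import *
delta([485.2,218.2,270],0)
for n in ['scene','side','wrist']:
    c=env.calibration(n)
    im,d=env.read_camera(n);save(n+'3.png',im); v,u=np.nonzero(d>0); w=world(n,u,v,d[d>0],c)
    m=(w[:,2]>285)&(w[:,2]<316)&(abs(w[:,0]-485)<30)&(abs(w[:,1]-218)<35); p=w[m]
    print(n,m.sum())
    if m.sum()>5: print('disc',np.round(p.min(0),1),np.round(p.max(0),1))
    m=(w[:,2]>262)&(w[:,2]<274)&(abs(w[:,0]-485)<35)&(abs(w[:,1]-218)<50); p=w[m]
    if m.sum()>5: print('rim',m.sum(),np.round(p.min(0),1),np.round(p.max(0),1),cv2.minAreaRect(p[:,:2].astype(np.float32)))
a=cv2.imread('pics/scene3.png')[0:200,280:480];b=cv2.imread('pics/side3.png')[0:200,140:340]
cv2.imwrite('pics/c3.png',cv2.resize(np.hstack([a,b]),(800,400)))
E
```

```text
t 7.1 pos [485.9 217.1 319.8] rot [ 3.141e+00  0.000e+00 -1.000e-03] op 0.084 f [-0.8  0.4  0.1]
d [-0.7 -1.1 49.8] rv [ 0.   0.  -0.1]
scene 141
disc [482.2 195.7 299.8] [491.6 236.7 316. ]
rim 393 [458.1 175.8 262. ] [511.6 261.6 269.2] ((484.85565185546875, 218.67526245117188), (85.43694305419922, 52.9417610168457), 89.44080352783203)
side 31
disc [481.7 193.9 302.6] [490.4 228.8 315.3]
rim 232 [459.7 175.1 262.1] [511.3 261.7 268.8] ((485.6784973144531, 218.1280059814453), (86.598388671875, 51.109336853027344), 89.29713439941406)
wrist 0
rim 2449 [458.7 195.7 262. ] [510.7 261.5 269.7] ((484.6847839355469, 228.538818359375), (65.88604736328125, 51.82151794433594), 89.81868743896484)
```

View pics/c3.png

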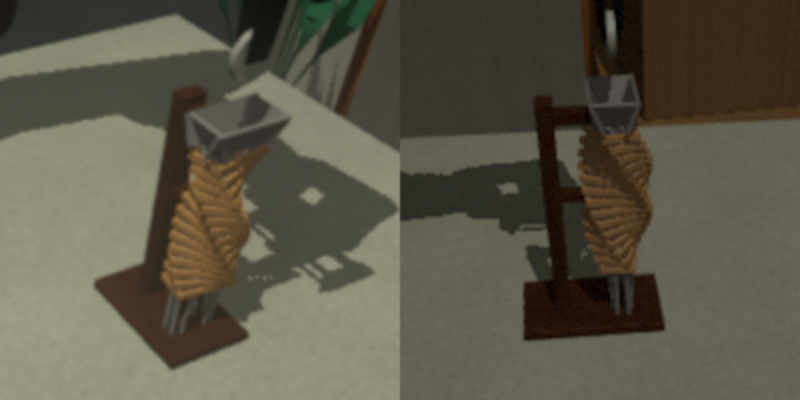

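View pics/wrist3.png

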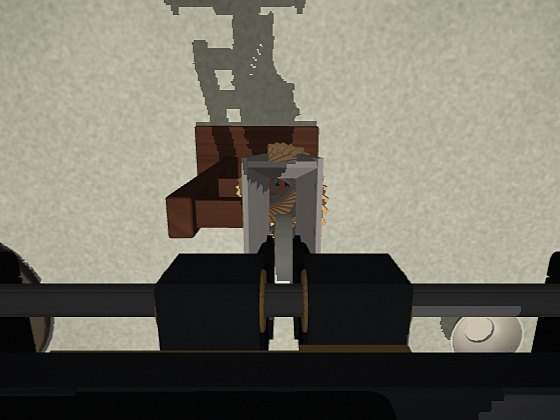

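The disc hangs above the funnel (scene crop at (240,50), side crop at (612,35)), with its edge in line with the slot. I lower it and check before release.

Request:
arm_command(
  motion=[-1,-0.7,-0.5,15,0,0,0,-1,-0.7,-0.5,30,0,0,0,-1,-0.7,-0.5,40,0,0,0,-1,-0.7,-0.5,47,0,0,0,-1,-0.7,-0.5,50,0,0,0,-1,-0.7,-0.5,52,0,0,0,-1,-0.7,-0.5,52,0,0,0,-1,-0.7,-0.5,52,0,0,0],
)

```text
t: 8.05
eef_pos: [485.1, 218.6, 268.4]
tcp_rot: [-3.142, -0.001, -0.0]
ft_force: [0.1, -0.6, -0.5]
opening: 0.08
```

```bash
python3 - <<'E'
from h import *
delta([484.8,218.5,268],0)
im,d=env.read_camera('scene');a=im[0:200,280:480]
im,d=env.read_camera('side');b=im[0:200,140:340]
save('c4.png',cv2.resize(np.hstack([a,b]),(800,400)))
E
```

```text
t 8.05 pos [485.1 218.6 268.4] rot [-3.142e+00 -1.000e-03 -0.000e+00] op 0.08 f [ 0.1 -0.6 -0.5]
d [-0.3  0.1  0.4] rv [-0. -0. -0.]
```

View pics/c4.png

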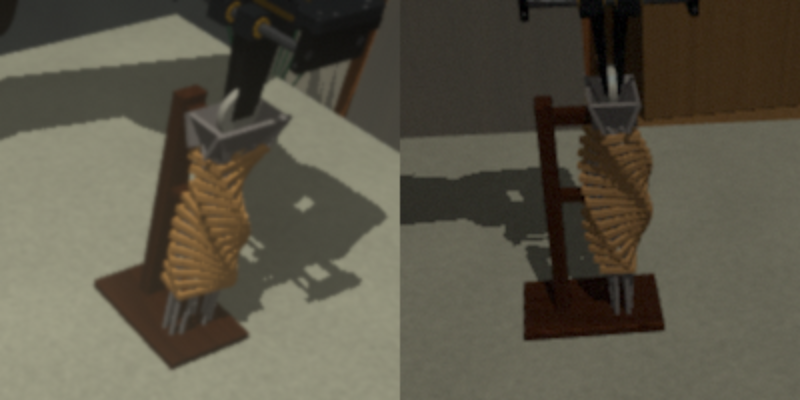

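The tag is in the funnel mouth with its force near zero. The fingertips are at rim height, so I rise 3 mm, release, then retreat upward.

Request:
arm_command(
  motion=[-1,-0.3,0,-3,0,0,0,-1,-0.3,0,-3,0,0,0,-1,-0.3,0,-3,0,0,0,-0.3,-0.3,0,-3,0,0,0,-0.3,-0.3,0,-3,0,0,0,-0.3,-0.3,0,-3,0,0,0,-0.3,-0.3,0,-3,0,0,0,-0.3,-0.3,0,-3,0,0,0,-0.3,-0.3,0,-3,0,0,0,-0.3,-0.3,0,-3,0,0,0,-0.3,-0.3,0,-13,0,0,0,-0.3,-0.3,0,-33,0,0,0,-0.3,-0.3,0,-63,0,0,0,-0.3,-0.3,0,-90,0,0,0,-0.3,-0.3,0,-100,0,0,0,-0.3,-0.3,0,-100,0,0,0],
)

```text
t: 9.75
eef_pos: [484.9, 218.6, 369.2]
tcp_rot: [-3.141, -0.002, -0.0]
ft_force: [-1.2, 0.8, -1.2]
opening: 0.351
```

```bash
python3 - <<'E'
from h import *
delta([484.8,218.5,368],0)
o=[]
for n,(u0,v0) in (('scene',(300,30)),('side',(170,30))):
    im,d=env.read_camera(n); o.append(im[v0:v0+150,u0:u0+130])
    for l in ['round_tag','square_tag','tall_tag']:
        for r in env.silhouettes(n,l)[:3]:
            m=r['region']&(d>0); v,u=np.nonzero(m); w=world(n,u,v,d[m])
            print(n,l,round(r['confidence'],2),np.round(r['location']),m.sum(),np.round(np.median(w,0)))
save('c5.png',cv2.resize(np.hstack(o),(800,462),interpolation=cv2.INTER_CUBIC))
E
```

```text
t 9.75 pos [484.9 218.6 369.2] rot [-3.141e+00 -2.000e-03 -0.000e+00] op 0.351 f [-1.2  0.8 -1.2]
d [-0.1  0.1  1.2] rv [-0.  -0.1 -0. ]
scene round_tag 0.71 [291. 256.] 213 [633. -87.  31.]
scene round_tag 0.58 [376. 152.] 67 [490. 223.  38.]
scene square_tag 0.82 [185. 246.] 292 [ 533. -250.   36.]
scene tall_tag 0.84 [221. 230.] 386 [ 539. -181.   50.]
side round_tag 0.81 [337. 231.] 321 [629. -88.  25.]
side square_tag 0.76 [304. 303.] 212 [ 528. -255.   43.]
side tall_tag 0.62 [300. 266.] 241 [ 534. -192.   54.]
```

View pics/c5.png

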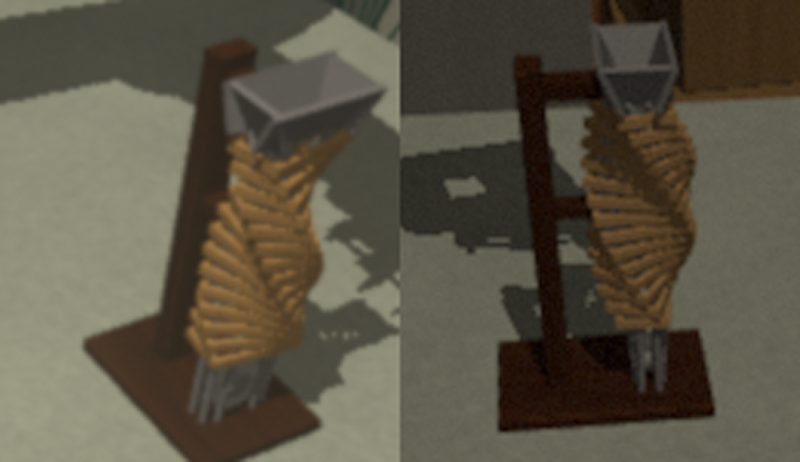

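The funnel is empty, and a disc shows behind the bars at the foot (crop ≈(240,385) in scene, (650,360) in side). I take one enlarged check of the facing and of rest.

```bash
python3 - <<'E'
from h import *
im,d=env.read_camera('scene'); a=im[138:170,358:396]
save('c6.png',cv2.resize(np.clip(a.astype(float)*1.6,0,255).astype(np.uint8),(760,640)[:2],interpolation=cv2.INTER_CUBIC)[:600])
v,u=np.nonzero(d>0); w=world('scene',u,v,d[d>0])
m=(w[:,2]>14)&(w[:,2]<58)&(abs(w[:,0]-485)<25)&(abs(w[:,1]-218)<30); p=w[m]
h,e=np.histogram(p[:,0],bins=np.arange(462,512,3)); print(list(zip(e.astype(int),h)))
q=p[(abs(p[:,0]-489)<6)]; print(len(q),np.round(q.min(0)),np.round(q.max(0)),np.round(np.median(q,0)))
for r in env.silhouettes('scene','round_tag')[:3]:
    print(r['location'],r['confidence'])
    m=r['region']&(d>0); vv,uu=np.nonzero(m); ww=world('scene',uu,vv,d[m])
    if abs(np.median(ww[:,1])-218)<40:
        for t in np.round(ww[::1]): print(t.astype(int).tolist(),end=' ')
E
```

```text
[(np.int64(462), np.int64(0)), (np.int64(465), np.int64(0)), (np.int64(468), np.int64(0)), (np.int64(471), np.int64(8)), (np.int64(474), np.int64(14)), (np.int64(477), np.int64(16)), (np.int64(480), np.int64(20)), (np.int64(483), np.int64(7)), (np.int64(486), np.int64(54)), (np.int64(489), np.int64(78)), (np.int64(492), np.int64(51)), (np.int64(495), np.int64(46)), (np.int64(498), np.int64(32)), (np.int64(501), np.int64(0)), (np.int64(504), np.int64(0)), (np.int64(507), np.int64(0))]
190 [483. 188.  14.] [495. 248.  57.] [490. 220.  36.]
[290.4, 255.0] 0.52
```

View pics/c6.png

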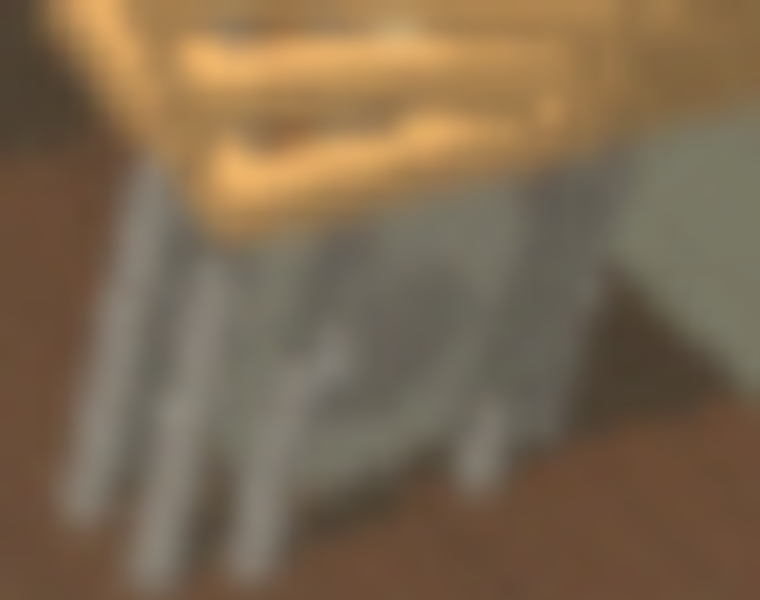

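The crop shows the disc upright behind the bars with a smaller raised circle, the dome, near (400,330). It faces the camera, which is on the +x side, away from the column.

```bash
python3 -c "
from h import *
env.job_done(); print(env.state()['t'])"
```

```text
the job is handed in; nothing more can be done
the job is handed in; nothing more can be done
```

The round metal tag is at the foot of the guide with its domed face looking away from the column, and the job is handed in at about t ≈ 10 s of the 38 s allowed. I pinched it out of the rack (its pocket at about 542, -110), carried it over with the dome on the column side, and released it edge-down in the funnel at about (485, 218).

- **Resting place:** The funnel was empty afterwards. The disc stood behind the foot bars, with its visible points around (490, 220) and z 36–38, so its centre is near the slot axis.
- **Facing:** In the enlarged scene crop, the raised inner circle of the dome faced the camera, on the +x side.
- **Other tags:** The square and tall tags measured within about 2 mm of their starting places. I never touched the yellow look-alike.
- **Gripper:** It ended clear, about 100 mm above the funnel.

Some checks were weaker than I would like. The recogniser found the disc at the foot only in one scene picture; it missed it in the side view and in a second scene picture, because the bars hide most of it. I judged the facing by eye from that crop, and I did not see the disc while it was inside the twist.

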